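# Shut and hook the hex-key tray

## Robot

A 6-joint arm with a two-finger parallel gripper is mounted at the origin on the work surface. World frame = base frame: x ahead of the robot, y to its left, z up, the work surface at z = 0. Lengths are in mm, angles in rad, forces in N, time in s.
With the tool pointing down it reaches from about 300 to 775 mm from the base axis. Payload 14.6 kg.
Tool frame: the origin (TCP) lies between the finger pads; the fingertips stand manip.nose_length ahead of it and the grasp point (between the pads) lies 11 mm behind it (manip.nose_length is the distance from the TCP to the fingertips, in mm); z points along the fingers, y is the line along which they close (so a half turn about z gives the same grasp; the last joint's range is limited). The gripper opens to 94 mm and grips with 3 to 60 N. Pads are 16 mm wide; open, the fingers measure 119 mm over their backs; the gripper's body (75 mm by 177 mm) begins 78 mm behind the grasp point.
Start: joints at [1.054, 0.3, 1.521, -0, 1.321, -0.067], TCP at [239.128, 495.285, 213.446] pointing down, gripper open.
Joint ranges: [-3.03, 3.03], [-0.79, 2.21], [0.23, 2.52], [-1.04, 4.18], [0, 3.07], [-2.55, 2.55]. Speed limits (rad/s): [2.22, 2.22, 2.57, 3.14, 3.14, 3.14].

## Interface

Orientations are given as [roll, pitch, yaw] about the fixed x, y, z axes, in that order (R = Rz(yaw) Ry(pitch) Rx(roll)).
In Python, from cell import manip, cams, job gives the robot as it stands.
- The arm moves only by the tool jog_arm, never from a script. Its argument "commands" is a list of rows, each an object of numbers: "dx", "dy", "dz": the shift along the tool's x, y, z each as a share of 40 mm, from -1 to 1; "ax", "ay", "az": the turn, a rotation vector about the tool's x, y, z each as a share of 10 degrees, from -1 to 1; "gripper": the closure, from 0 (fully open) to 1 (shut). A call has 1 to 10 rows; each row shifts and turns the commanded pose from where the row before left it, along the tool's axes as they then stand; what a row does not reach is not made up. A row lasts 1/8 s, in which the tool goes at most 62.5 mm and 10.7 degrees, less where a joint would pass 70% of its speed; a pose out of reach is approached as far as the arm can. A call with a number of a shift or a turn outside -1 to 1 is refused whole. A call with a gripper value outside its range is refused whole. The fingers move at their own pace and stop on an object; "squeeze" is the grip in N (left out, the last holds). Time passes only in rows, so rows that do not move let the fingers close. It gives the time, the measured TCP pose, the force, the opening and the grip force at its end, in the units of the state.
- manip.read_state(): the state, without advancing time (a new reading comes with each control period).
- cams.camera(name): name is "scene" or "top" or "wrist"; returns a dict with "image" (480x640x3 uint8, red, green, blue), "fx", "fy", "cx", "cy" (pixels), "world_to_cam" (4x4, takes a point from world to camera coordinates). Camera axes: x right, y down, z forward; pixel columns grow to the right and rows downward; lengths in mm; the calibration is good to about 2 mm. A picture is of the moment at which its call begins. There is no depth.
- job.sign_off(): hands the job in; it is judged then, once.
The state is a dict: "clock": time; "joints": joint angles; "qd": joint speeds; "effort": joint torques, N m; "eef_pos": TCP position; "eef_rot": TCP orientation; "wrist_force": force on the tool from outside, world axes, zero at the start; "moment": the same for the moment, N m; "finger_gap": finger opening in mm; "finger_force": force on a finger pad.
Only numpy, scipy, OpenCV 4.12 (cv2) and the standard library are available. Lean on these libraries where they do the work, as an engineer would, in place of code of your own. Each camera call takes 0.05 s, during which the arm holds its last target. There are 200 camera calls.

## Task

Push the pull-out hex-key tray fully home against its sprung buffer while its hinged hook is still up, and let it come to rest. Then swing the hook over and firmly press it down by its tongue until it snaps over the tray's staple and holds the tray in by itself; press by feel, never ramming the hook into the staple, and leave the other things on and around the tray box where they are.

Things in the scene. Friction and masses are not known exactly. Their poses are not given: they have to be found in the camera images.
- housing: white painted tray box fixed to the bench, 220 x 220 mm, 85 mm high. Origin on the bench straight below the middle of the hook's hinge; the box reaches 60 mm in front of it (-x, the open side where the tray comes out) and 160 mm behind (+x), 110 mm to each side
- tray (a joint): how far the tray is out, m; 0 = home, grows as it slides out along the housing's -x. Friction about 1 N. Below 0.010 a spring buffer pushes it out with 4 N, rising to about 10 N at 0; let go, it comes back to 0.010 or up to 3 mm more. Hard stop at -0.006: once the push has grown to 14-18 N it is home. A hooked tray rests at 0 to 0.003
- tray_body: the pull-out tray of hex keys (fixed in it) with its plywood front panel, 12 mm thick, 216 mm wide, top edge 70 mm above the bench. Axes as the housing's; its origin coincides with the housing's when the tray joint is 0 and travels with the tray; the panel lies 62 to 74 mm in front of it (-x). It carries the staple
- hook (a joint): angle of the hook about its hinge, rad: 0 = arm level, out over the tray front; grows as it swings up (1.57 = upright) and back over the box. Starts at 1.75 to 2.15. Stiff hinge (0.08 N m): stays where left. Snapped in, it reads -0.25 to 0.22 depending on the staple's height, so the angle alone does not tell; if not snapped, the tray's spring pushes it up again when let go
- latch: the aluminium hook: flat arm 154 mm long, 14 mm wide (along y), 10 mm high, with a prong. Origin on the hinge axis, axes as the housing's when level. Level, the arm runs 4 to 154 mm in front of the hinge (-x), underside 5.5 mm and top 15.5 mm above the hinge axis; it ends resting on top of the crossbar
- tongue (a point): mid-thickness point on the tongue, the free end beyond the prong, 130 mm in front of the hinge and 10.5 mm above its axis when level: pinch here across the 14 mm width or press here from above. The snap takes about 5 to 15 N pressed slowly down here, then the tongue stops firm; 20 to 25 N is harmless. If it springs up when let go, press again
- hinge (a point): middle of the hook's hinge axis, 100 mm above the bench; the axis runs along the housing's y
- cage: blue aluminium bottle cage, 156 x 80 mm, 75 mm high, lying loose to the left of the box; origin under its centre
- reflector: orange plastic rear reflector, 80 x 52 mm, 13 mm thick, lying loose to the right of the box's front; origin under its centre
- grip: grey silicone handlebar grip, 125 mm long, 34 mm thick, lying loose to the right of the box; origin under its centre
- pedal_wrench: steel pedal wrench, 200 mm long, lying loose crosswise on top of the box behind the hook; origin under its middle
- front_top (a point): middle of the panel's top edge, 70 mm above the bench, 70 mm in front of tray_body's origin. Straight above it is the staple's crossbar: 10 mm steel rod, level, 72 mm long along y, on a leg at each end. Staple height is set by hand: bar centre 85 to 115 mm above the bench, not reported, to be felt (or seen). Push the tray at this bar or at the panel
- prong_tip (a point): tip of the hook's prong, 96 mm in front of the hinge and 45 mm below its axis when level. The prong's inner ramp draws the crossbar in (from up to about 14 mm out), then a rounded nub above it snaps past under the bar

How it is judged (in metres and radians):
On the way, in this order (a step that is already met when the one before it is completed fails the run):
1. the tray is pushed home against its buffer with the hook still up (value of joint tray below 0.002 m and value of joint hook above 0.7 rad), for 0.1 s.
2. the hook is down over the staple and holds the tray home with no finger on the hook (value of joint hook below 0.27 rad and value of joint tray below 0.004 m and contact force between the fingers and latch below 0.1 N and contact force between the fingers and tray_body below 0.1 N), for 0.3 s.
At the end, for the whole second after the job is handed in: the hook lies down over the staple (hook joint below 0.27 rad) and by itself keeps the tray home (tray joint below 4 mm) against the buffer's spring, everything at rest (value of joint hook below 0.27 rad and value of joint tray below 0.004 m and velocity of joint tray below 0.005 m/s and velocity of joint hook below 0.05 rad/s); the robot touches nothing.
It fails at once if the hook is rammed into the staple (over 80 N between them) (contact force between latch and tray_body above 80 N).
It fails at once if the bottle cage is shifted over 25 mm (distance of cage from where it was at the start of the episode above 0.025 m).
It fails at once if the reflector is shifted over 25 mm (distance of reflector from where it was at the start of the episode above 0.025 m).
It fails at once if the grip is shifted over 25 mm (distance of grip from where it was at the start of the episode above 0.025 m).
It fails at once if the pedal wrench is shifted over 25 mm (distance of pedal_wrench from where it was at the start of the episode above 0.025 m).
It also fails if it takes over 72 s, if anything falls off the work surface, if the arm or the gripper's body presses on something with over 40 N, if the wrist force passes 120 N, or if a joint passes its speed limit or range.

## Working session

There is one attempt and no reset: what is moved stays moved. The work goes in short steps, Python scripts to look and compute and a tool call to move; the robot and the scene stay as the last step left them, time stands still between calls to the robot, and variables do not carry over. Pictures are saved under pics/ and viewed, at most 10 in all, crops included, and the job is handed in when it is done.

Besides the shell and the picture viewer there is one more tool, called after "Request:" as name(argument=value, ...) on one line, values as JSON. jog_arm: Moves the arm, as the interface text tells. Shift numbers are shares of 40 mm and turn numbers shares of 10 degrees, none past 1 either way. Its arguments: {"type":"object","properties":{"commands":{"type":"array"},"squeeze":{"type":"number"}},"required":["commands"]}

```bash
mkdir -p pics; ls
python3 - <<'E'
from cell import manip,cams,job
import cv2,numpy as np
print(manip.read_state(), manip.nose_length)
for n in("scene","top"):
    c=cams.camera(n); cv2.imwrite(f"pics/{n}0.png",c["image"][:,:,::-1]); np.savez(f"{n}0.npz",**c)
    print(n,c["fx"],c["fy"],c["cx"],c["cy"],np.round(c["world_to_cam"],3).tolist())
E
```

```text
pics
{'clock': 0.0, 'joints': array([ 1.05440617e+00,  3.00469236e-01,  1.52159867e+00, -2.38124357e-05,
        1.32070573e+00, -6.65967259e-02]), 'qd': array([-0.00036071, -0.00057402,  0.00082063, -0.00169617, -0.0020439 ,
       -0.00024039]), 'effort': array([-1.12049293e-03, -5.31815064e+01, -3.52725792e+01,  7.07434723e-02,
        2.44842202e-02, -1.25744891e-04]), 'eef_pos': array([239.0050496 , 495.06291002, 212.87991058]), 'eef_rot': array([-3.14041275e+00, -5.55781257e-05,  2.69180510e+00]), 'wrist_force': array([0.34516439, 0.33060079, 0.03419057]), 'moment': array([ 0.0410498 , -0.00988023, -0.00014497]), 'finger_force': 0.0, 'finger_gap': 93.95032018591837} 8.0
scene 510.1488780889002 510.1488780889002 317.13647371835276 240.9360020319744 [[0.469, 0.883, -0.01, -312.034], [0.718, -0.388, -0.578, -377.299], [-0.514, 0.264, -0.816, 1171.559], [0.0, 0.0, 0.0, 1.0]]
top 532.7456207699129 532.7456207699129 310.1329911381946 233.0768116644988 [[0.019, -1.0, 0.015, 24.681], [-0.98, -0.021, -0.198, 617.7], [0.198, -0.011, -0.98, 1003.701], [0.0, 0.0, 0.0, 1.0]]
```

View pics/scene0.png

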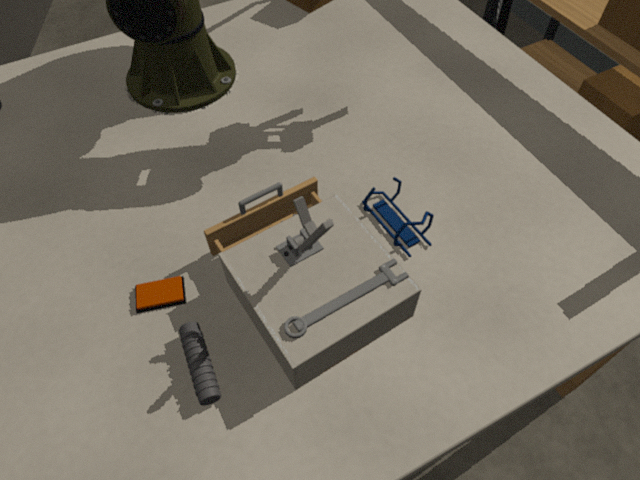

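View pics/top0.png

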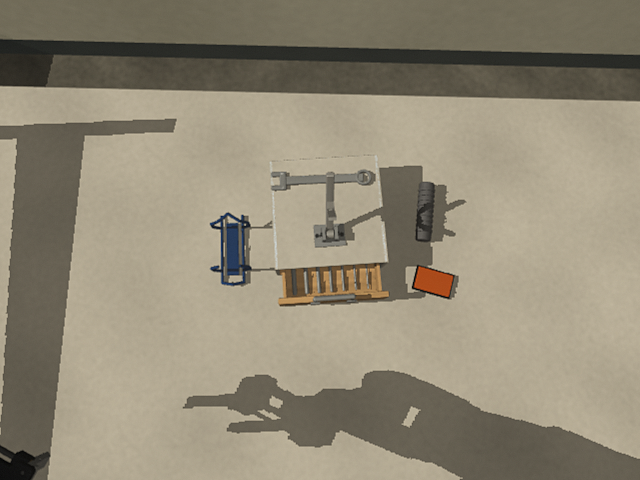

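The scene view shows the hook tilted back, with its base near (297,250), and the staple on the panel at about (262,197). In the top view, the box top corners are about (270,160), (378,155), (387,263) and (275,269). The staple bar is at about (313–356,298).

```bash
cat > h.py <<'E'
import numpy as np,cv2
def ray(c,uv,z):
    W=c["world_to_cam"];R=W[:3,:3];t=W[:3,3];o=-R.T@t
    d=R.T@np.array([(uv[0]-c["cx"])/c["fx"],(uv[1]-c["cy"])/c["fy"],1.])
    return o+d*(z-o[2])/d[2]
def proj(c,p):
    q=c["world_to_cam"]@np.append(p,1); return np.round([c["fx"]*q[0]/q[2]+c["cx"],c["fy"]*q[1]/q[2]+c["cy"]],1)
def tri(c1,u1,c2,u2):
    A=[];b=[]
    for c,u in((c1,u1),(c2,u2)):
        P=c["world_to_cam"][:3]
        for k,(f,cc) in enumerate((("fx","cx"),("fy","cy"))):
            r=(u[k]-c[cc])/c[f]*P[2]-P[k]; A.append(r[:3]);b.append(-r[3])
    s=np.linalg.lstsq(np.array(A),np.array(b),rcond=None); return s[0],s[1]
E
python3 - <<'E'
from h import *
T=np.load("top0.npz");S=np.load("scene0.npz")
im=T["image"]; hsv=cv2.cvtColor(im,cv2.COLOR_RGB2HSV)
m=((hsv[...,1]<30)&(hsv[...,2]>185)).astype(np.uint8)
m[:, :200]=0;m[:140]=0;m[:,450:]=0
m=cv2.morphologyEx(m,cv2.MORPH_CLOSE,np.ones((25,25)))
cs,_=cv2.findContours(m,0,2);c=max(cs,key=cv2.contourArea);ap=cv2.approxPolyDP(c,12,True)[:,0]
print(cv2.contourArea(c),ap.tolist())
for a in ap: print(a,np.round(ray(T,a,85)))
for y in (175,220,263): print(im[y,300],hsv[y,300],hsv[y,255])
b=np.hstack([cv2.resize(im[140:320,200:400],None,fx=2,fy=2),]);
a=cv2.resize(T["image"][150:310,260:400],(560,640)); b=cv2.resize(S["image"][170:330,190:430],(720,480))
cv2.imwrite("pics/c1.png",a[:600,:,::-1] if 0 else cv2.resize(a,(490,560))[:,:,::-1]);cv2.imwrite("pics/c2.png",b[:,:,::-1])
E
```

```text
138.0 [[270, 162], [277, 268]]
[270 162] [756. 121.  85.]
[277 268] [542. 100.  85.]
[162 153 133] [ 21  46 162] [ 21  46 176]
[181 170 150] [ 19  44 181] [ 20  47 185]
[182 172 149] [ 21  46 182] [ 20  48 177]
```

View pics/c2.png

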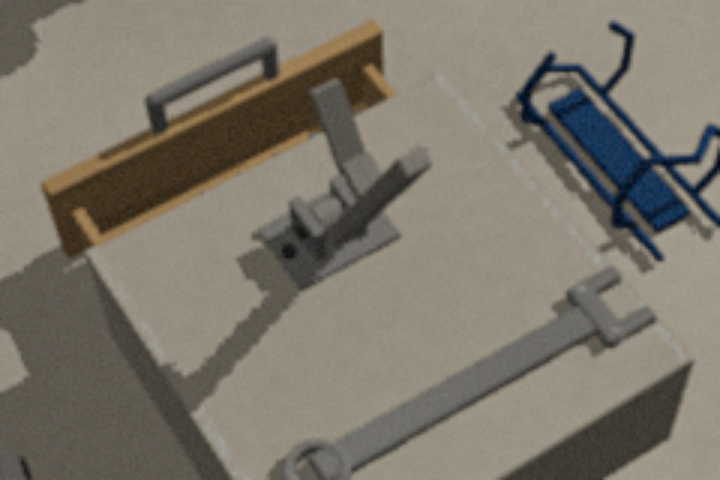

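View pics/c1.png

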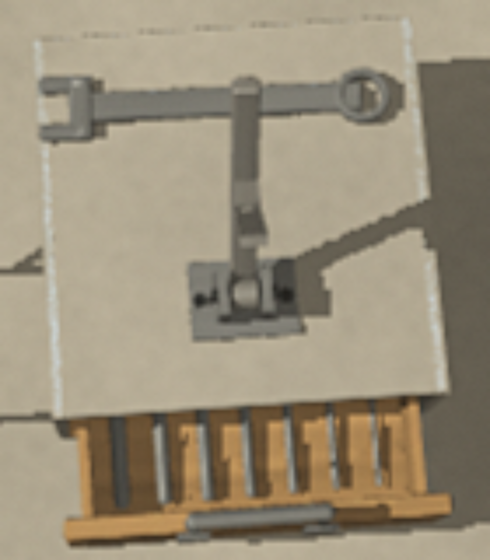

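c2 shows the staple bar from about (155,102) to (270,47), the hook tip at about (415,158) and the prong tip at about (327,88). c1 shows the box corners (35,40), (405,18), (447,388) and (55,418), the bar from about (190,521) to (330,512), and the hook tip at about (245,85).

Run:
```python
from h import *
T=np.load("top0.npz");S=np.load("scene0.npz")
t=lambda u:(np.array(u)+.5)/3.5+np.array([260,150])-.5
s=lambda u:(np.array(u)+.5)/3+np.array([190,170])-.5
C=[ray(T,t(u),85) for u in((35,40),(405,18),(447,388),(55,418))]
print(np.round(C,1)); 
for a,b in((0,1),(1,2),(2,3),(3,0)): print(np.round(np.linalg.norm(C[a]-C[b]),1))
ctr=np.mean(C,0); ex=(C[0]+C[1]-C[2]-C[3]);ey=(C[0]+C[3]-C[1]-C[2])
print("yaw",np.degrees(np.arctan2(ex[1],ex[0])),np.degrees(np.arctan2(-ey[0],ey[1])))
yaw=np.arctan2(ex[1]-ey[0],ex[0]+ey[1]);R=np.array([[np.cos(yaw),-np.sin(yaw),0],[np.sin(yaw),np.cos(yaw),0],[0,0,1]])
O=ctr-R@[50,0,85];print("yaw",yaw,"O",O)
for n,u1,u2 in(("barL",(190,521),(270,47)),("barR",(330,512),(155,102)),("tip",(245,85),(415,158)),("prong",(252,240),(327,88))):
    p,r=tri(T,t(u1),S,s(u2));print(n,np.round(p,1),r,"local",np.round(R.T@(p-O),1))
print([np.round(R.T@(ray(S,s(u),85)-O)) for u in((435,78),(692,360),(90,250))])
for z in(85,90,95,100,105,110,115):
  print(z,[np.round(R.T@(ray(c,f(u),z)-O)).tolist() for c,f,u in((T,t,(190,521)),(T,t,(330,512)),(S,s,(270,47)),(S,s,(155,102)))])
for u in((67,540),(450,512)): print("panel top front edge",np.round(R.T@(ray(T,t(u),70)-O)))
for u in((382,28),(45,185)): print("panel S",np.round(R.T@(ray(S,s(u),70)-O)))
```

```text
[[ 757.9  121.5   85. ]
 [ 776.3  -91.    85. ]
 [ 561.4 -113.2   85. ]
 [ 540.1  103.2   85. ]]
213.4
216.1
217.4
218.6
yaw 5.352757013992563 5.280434039955738
yaw 0.09279492774253864 O [6.09150859e+02 4.90383081e-01 0.00000000e+00]
barL [484.4  27.2  92.2] [1.49023219] local [-121.8   38.2   92.2]
barR [491.1 -46.9  93.8] [1.36838218] local [-121.9  -36.2   93.8]
tip [685.8   7.5 234.3] [0.18227469] local [ 7.700e+01 -1.000e-01  2.343e+02]
prong [614.5   1.8 207.4] [0.27393676] local [  5.5   0.8 207.4]
[array([-57., 105.,  85.]), array([160., 107.,  85.]), array([ -60., -108.,   85.])]
85 [[-121.0, 39.0, 85.0], [-122.0, -38.0, 85.0], [-128.0, 40.0, 85.0], [-129.0, -33.0, 85.0]]
90 [[-121.0, 39.0, 90.0], [-122.0, -37.0, 90.0], [-124.0, 38.0, 90.0], [-125.0, -34.0, 90.0]]
95 [[-122.0, 39.0, 95.0], [-122.0, -37.0, 95.0], [-120.0, 36.0, 95.0], [-121.0, -36.0, 95.0]]
100 [[-122.0, 39.0, 100.0], [-123.0, -36.0, 100.0], [-116.0, 34.0, 100.0], [-117.0, -37.0, 100.0]]
105 [[-122.0, 39.0, 105.0], [-123.0, -36.0, 105.0], [-112.0, 32.0, 105.0], [-113.0, -39.0, 105.0]]
110 [[-123.0, 39.0, 110.0], [-123.0, -35.0, 110.0], [-108.0, 30.0, 110.0], [-109.0, -40.0, 110.0]]
115 [[-123.0, 40.0, 115.0], [-124.0, -35.0, 115.0], [-104.0, 28.0, 115.0], [-105.0, -42.0, 115.0]]
panel top front edge [-125.  107.   70.]
panel top front edge [-125. -106.   70.]
panel S [-116.  108.   70.]
panel S [-122. -106.   70.]
```

Request:
jog_arm(commands=[{"az": -0.78, "gripper": 1}, {"az": -0.78}, {"az": -0.78}, {"az": -0.77}, {"dx": -0.3, "dy": -1}, {"dx": -0.3, "dy": -1}, {"dx": -0.3, "dy": -1}, {"dx": -0.3, "dy": -1}, {"dx": -0.3, "dy": -1}, {"dx": -0.3, "dy": -1}], squeeze=10)

```text
schema error: expected keys dx, dy, dz, ax, ay, az, gripper
```

Request:
jog_arm(commands=[{"dx": -0.3, "dy": -1}, {"dx": -0.3, "dy": -1}, {"dx": -0.3, "dy": -1}, {"dx": -0.3, "dy": -1}, {"dx": -0.3, "dy": -1}, {"dx": -0.3, "dy": -1}, {"dx": -0.3, "dy": -1}, {"dx": 0, "dy": -0.2}, {}])

```text
schema error: expected keys dx, dy, dz, ax, ay, az, gripper
```

```bash
cat >> h.py <<'E'
O=np.array([609.15,.5,0]);YAW=.0928;c_,s_=np.cos(YAW),np.sin(YAW);RL=np.array([[c_,-s_,0],[s_,c_,0],[0,0,1]])
def st():
    from cell import manip
    s=manip.read_state();print("t%.2f"%s["clock"],"loc",np.round(RL.T@(s["eef_pos"]-O),1),"rot",np.round(s["eef_rot"],3),"F",np.round(RL.T@s["wrist_force"],1),"gap",round(s["finger_gap"],1),"q",np.round(s["joints"],2))
E
python3 -c "from h import *;st()"
```

```text
t0.10 loc [-322.7  526.8  212.9] rot [-3.141 -0.     2.692] F [-0.3 -0.4  0.1] gap 94.3 q [ 1.05  0.3   1.52 -0.    1.32 -0.07]
```

All keys are required in every row.

Request:
jog_arm(commands=[{"dx": 0, "dy": 0, "dz": 0, "ax": 0, "ay": 0, "az": -0.78, "gripper": 1}, {"dx": 0, "dy": 0, "dz": 0, "ax": 0, "ay": 0, "az": -0.78, "gripper": 1}, {"dx": 0, "dy": 0, "dz": 0, "ax": 0, "ay": 0, "az": -0.78, "gripper": 1}, {"dx": 0, "dy": 0, "dz": 0, "ax": 0, "ay": 0, "az": -0.77, "gripper": 1}, {"dx": -0.3, "dy": -1, "dz": 0, "ax": 0, "ay": 0, "az": 0, "gripper": 1}, {"dx": -0.3, "dy": -1, "dz": 0, "ax": 0, "ay": 0, "az": 0, "gripper": 1}, {"dx": -0.3, "dy": -1, "dz": 0, "ax": 0, "ay": 0, "az": 0, "gripper": 1}, {"dx": -0.3, "dy": -1, "dz": 0, "ax": 0, "ay": 0, "az": 0, "gripper": 1}, {"dx": -0.3, "dy": -1, "dz": 0, "ax": 0, "ay": 0, "az": 0, "gripper": 1}, {"dx": -0.3, "dy": -1, "dz": 0, "ax": 0, "ay": 0, "az": 0, "gripper": 1}], squeeze=10)

```text
clock: 1.35
eef_pos: [333.3, 261.7, 213.3]
eef_rot: [-3.141, -0.0, -3.048]
wrist_force: [0.6, 0.6, 0.0]
finger_gap: 0.9
finger_force: 0.0
```

Request:
jog_arm(commands=[{"dx": -0.3, "dy": -1, "dz": 0, "ax": 0, "ay": 0, "az": 0, "gripper": 1}, {"dx": -0.3, "dy": -1, "dz": 0, "ax": 0, "ay": 0, "az": 0, "gripper": 1}, {"dx": -0.3, "dy": -1, "dz": 0, "ax": 0, "ay": 0, "az": 0, "gripper": 1}, {"dx": -0.3, "dy": -1, "dz": 0, "ax": 0, "ay": 0, "az": 0, "gripper": 1}, {"dx": -0.3, "dy": -1, "dz": 0, "ax": 0, "ay": 0, "az": 0, "gripper": 1}, {"dx": -0.3, "dy": -1, "dz": 0, "ax": 0, "ay": 0, "az": 0, "gripper": 1}, {"dx": -0.3, "dy": -1, "dz": 0, "ax": 0, "ay": 0, "az": 0, "gripper": 1}, {"dx": 0, "dy": -0.2, "dz": 0, "ax": 0, "ay": 0, "az": 0, "gripper": 1}, {"dx": 0, "dy": 0, "dz": 0, "ax": 0, "ay": 0, "az": 0, "gripper": 1}])

```text
clock: 2.48
eef_pos: [443.2, -15.9, 213.2]
eef_rot: [3.141, -0.001, -3.049]
wrist_force: [0.3, 0.2, -0.3]
finger_gap: 0.6
finger_force: 0.0
```

```bash
python3 -c "from h import *;st()"
```

```text
t2.48 loc [-166.8   -0.9  213.2] rot [ 3.141e+00 -1.000e-03 -3.049e+00] F [ 0.3  0.1 -0.3] gap 0.6 q [-0.12  0.06  1.8   0.    1.28 -1.78]
```

Request:
jog_arm(commands=[{"dx": 0, "dy": 0, "dz": 0.95, "ax": 0, "ay": 0, "az": 0, "gripper": 1}, {"dx": 0, "dy": 0, "dz": 0.95, "ax": 0, "ay": 0, "az": 0, "gripper": 1}, {"dx": 0, "dy": 0, "dz": 0.95, "ax": 0, "ay": 0, "az": 0, "gripper": 1}, {"dx": 0, "dy": 0, "dz": 0.9, "ax": 0, "ay": 0, "az": 0, "gripper": 1}, {"dx": -0.2, "dy": 0, "dz": 0, "ax": 0, "ay": 0, "az": 0, "gripper": 1}, {"dx": -0.2, "dy": 0, "dz": 0, "ax": 0, "ay": 0, "az": 0, "gripper": 1}, {"dx": -0.2, "dy": 0, "dz": 0, "ax": 0, "ay": 0, "az": 0, "gripper": 1}, {"dx": -0.15, "dy": 0, "dz": 0, "ax": 0, "ay": 0, "az": 0, "gripper": 1}, {"dx": -0.1, "dy": 0, "dz": 0, "ax": 0, "ay": 0, "az": 0, "gripper": 1}, {"dx": -0.1, "dy": 0, "dz": 0, "ax": 0, "ay": 0, "az": 0, "gripper": 1}])

```text
clock: 3.72
eef_pos: [481.4, -12.4, 63.5]
eef_rot: [3.142, -0.0, -3.049]
wrist_force: [-2.6, -0.4, 0.1]
finger_gap: 0.3
finger_force: 1.0
```

Request:
jog_arm(commands=[{"dx": -0.15, "dy": 0, "dz": 0, "ax": 0, "ay": 0, "az": 0, "gripper": 1}, {"dx": -0.15, "dy": 0, "dz": 0, "ax": 0, "ay": 0, "az": 0, "gripper": 1}, {"dx": -0.15, "dy": 0, "dz": 0, "ax": 0, "ay": 0, "az": 0, "gripper": 1}, {"dx": -0.15, "dy": 0, "dz": 0, "ax": 0, "ay": 0, "az": 0, "gripper": 1}, {"dx": -0.1, "dy": 0, "dz": 0, "ax": 0, "ay": 0, "az": 0, "gripper": 1}])

```text
clock: 4.35
eef_pos: [509.6, -9.8, 63.4]
eef_rot: [-3.142, 0.0, -3.049]
wrist_force: [-2.4, -1.2, -0.5]
finger_gap: 0.4
finger_force: 0.9
```

```bash
python3 -c "from h import *;st()"
```

```text
t4.35 loc [-100.1   -1.    63.4] rot [-3.142  0.    -3.049] F [-2.5 -0.9 -0.5] gap 0.4 q [-0.09  0.39  1.78 -0.    0.97 -1.75]
```

Request:
jog_arm(commands=[{"dx": -0.1, "dy": 0, "dz": 0, "ax": 0, "ay": 0, "az": 0, "gripper": 1}, {"dx": -0.1, "dy": 0, "dz": 0, "ax": 0, "ay": 0, "az": 0, "gripper": 1}, {"dx": 0, "dy": 0, "dz": 0, "ax": 0, "ay": 0, "az": 0, "gripper": 1}])

```text
clock: 4.72
eef_pos: [517.0, -9.1, 63.3]
eef_rot: [3.141, -0.001, -3.049]
wrist_force: [-4.7, -1.4, 1.2]
finger_gap: 0.5
finger_force: 2.5
```

Request:
jog_arm(commands=[{"dx": -0.1, "dy": 0, "dz": 0, "ax": 0, "ay": 0, "az": 0, "gripper": 1}, {"dx": 0, "dy": 0, "dz": 0, "ax": 0, "ay": 0, "az": 0, "gripper": 1}])

```text
clock: 4.97
eef_pos: [520.6, -8.7, 63.2]
eef_rot: [3.141, -0.002, -3.049]
wrist_force: [-6.8, -0.9, 2.5]
finger_gap: 0.7
finger_force: 3.5
```

Request:
jog_arm(commands=[{"dx": -0.07, "dy": 0, "dz": 0, "ax": 0, "ay": 0, "az": 0, "gripper": 1}, {"dx": 0, "dy": 0, "dz": 0, "ax": 0, "ay": 0, "az": 0, "gripper": 1}])

```text
clock: 5.22
eef_pos: [523.1, -8.4, 63.1]
eef_rot: [3.141, -0.003, -3.049]
wrist_force: [-8.4, -1.0, 2.4]
finger_gap: 0.5
finger_force: 4.2
```

Request:
jog_arm(commands=[{"dx": -0.08, "dy": 0, "dz": 0, "ax": 0, "ay": 0, "az": 0, "gripper": 1}, {"dx": 0, "dy": 0, "dz": 0, "ax": 0, "ay": 0, "az": 0, "gripper": 1}])

```text
clock: 5.48
eef_pos: [526.1, -8.2, 63.1]
eef_rot: [3.141, -0.003, -3.048]
wrist_force: [-9.4, -1.5, 3.5]
finger_gap: 0.5
finger_force: 5.0
```

Request:
jog_arm(commands=[{"dx": -0.07, "dy": 0, "dz": 0, "ax": 0, "ay": 0, "az": 0, "gripper": 1}, {"dx": 0, "dy": 0, "dz": 0, "ax": 0, "ay": 0, "az": 0, "gripper": 1}])

```text
clock: 5.72
eef_pos: [528.7, -7.9, 63.0]
eef_rot: [3.141, -0.004, -3.049]
wrist_force: [-10.9, -1.6, 3.2]
finger_gap: 0.5
finger_force: 5.7
```

Request:
jog_arm(commands=[{"dx": -0.05, "dy": 0, "dz": 0, "ax": 0, "ay": 0, "az": 0, "gripper": 1}, {"dx": 0, "dy": 0, "dz": 0, "ax": 0, "ay": 0, "az": 0, "gripper": 1}])

```text
clock: 5.98
eef_pos: [530.5, -7.7, 62.9]
eef_rot: [3.141, -0.004, -3.049]
wrist_force: [-12.9, -2.3, 3.0]
finger_gap: 0.6
finger_force: 6.4
```

Request:
jog_arm(commands=[{"dx": -0.05, "dy": 0, "dz": 0, "ax": 0, "ay": 0, "az": 0, "gripper": 1}, {"dx": 0, "dy": 0, "dz": 0, "ax": 0, "ay": 0, "az": 0, "gripper": 1}])

```text
clock: 6.22
eef_pos: [530.7, -7.6, 62.3]
eef_rot: [3.141, -0.009, -3.048]
wrist_force: [-25.0, -2.5, 7.1]
finger_gap: 0.3
finger_force: 12.5
```

Request:
jog_arm(commands=[{"dx": -0.05, "dy": 0, "dz": 0, "ax": 0, "ay": 0, "az": 0, "gripper": 1}, {"dx": 0, "dy": 0, "dz": 0, "ax": 0, "ay": 0, "az": 0, "gripper": 1}])

```text
clock: 6.48
eef_pos: [530.9, -7.5, 61.8]
eef_rot: [3.14, -0.013, -3.048]
wrist_force: [-38.1, -3.6, 10.6]
finger_gap: 0.2
finger_force: 18.9
```

```bash
python3 -c "from h import *;st()"
```

```text
t6.47 loc [-78.7  -0.7  61.8] rot [ 3.14  -0.013 -3.048] F [-38.3  -0.   10.6] gap 0.2 q [-0.08  0.44  1.71 -0.    1.   -1.75]
```

Request:
jog_arm(commands=[{"dx": 0.1, "dy": 0, "dz": 0, "ax": 0, "ay": 0, "az": 0, "gripper": 1}, {"dx": 0.1, "dy": 0, "dz": 0, "ax": 0, "ay": 0, "az": 0, "gripper": 1}, {"dx": 0.1, "dy": 0, "dz": 0, "ax": 0, "ay": 0, "az": 0, "gripper": 1}, {"dx": 0.15, "dy": 0, "dz": 0, "ax": 0, "ay": 0, "az": 0, "gripper": 1}, {"dx": 0.2, "dy": 0, "dz": 0, "ax": 0, "ay": 0, "az": 0, "gripper": 1}, {"dx": 0.3, "dy": 0, "dz": 0, "ax": 0, "ay": 0, "az": 0, "gripper": 1}, {"dx": 0, "dy": 0, "dz": -0.9, "ax": 0, "ay": 0, "az": 0, "gripper": 1}, {"dx": 0, "dy": 0, "dz": -0.9, "ax": 0, "ay": 0, "az": 0, "gripper": 1}, {"dx": 0, "dy": 0, "dz": -0.9, "ax": 0, "ay": 0, "az": 0, "gripper": 1}, {"dx": 0, "dy": 0, "dz": -0.9, "ax": 0, "ay": 0, "az": 0, "gripper": 1}])

```text
clock: 7.72
eef_pos: [497.7, -10.9, 208.9]
eef_rot: [-3.141, 0.001, -3.049]
wrist_force: [-0.2, -0.5, -0.8]
finger_gap: 0.5
finger_force: 0.0
```

Request:
jog_arm(commands=[{"dx": 0, "dy": 0, "dz": -0.95, "ax": 0, "ay": 0, "az": 0, "gripper": 1}, {"dx": 0, "dy": 0, "dz": -0.95, "ax": 0, "ay": 0, "az": 0, "gripper": 1}, {"dx": 0, "dy": 0, "dz": 0, "ax": 0, "ay": 0, "az": 0, "gripper": 1}])

```text
clock: 8.1
eef_pos: [498.5, -10.9, 286.2]
eef_rot: [-3.141, 0.005, -3.049]
wrist_force: [-0.3, 0.3, -1.0]
finger_gap: 0.3
finger_force: 0.0
```

Run:
```python
from h import *
from cell import cams
st()
T=cams.camera("top");S=cams.camera("scene")
a=cv2.resize(T["image"][150:310,260:400],(490,560)); b=cv2.resize(S["image"][120:320,190:430],(480,400))
im=np.zeros((560,800,3),np.uint8)
cv2.imwrite("pics/c3.png",a[:,:,::-1]);np.savez("top1.npz",**T)
```

```text
t8.10 loc [-111.2   -1.1  286.2] rot [-3.141  0.005 -3.049] F [-0.3  0.4 -1. ] gap 0.3 q [-0.1   0.13  1.55  0.    1.45 -1.76]
```

View pics/c3.png

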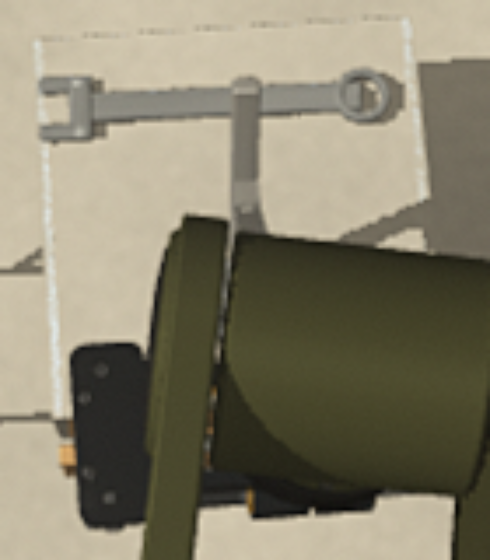

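c3 shows the hook still at its old place, tip at about (245,85). The arm hides the tray. I'll go over the hook and behind it.

Request:
jog_arm(commands=[{"dx": -0.8, "dy": 0, "dz": 0, "ax": 0, "ay": 0, "az": 0, "gripper": 1}, {"dx": -0.8, "dy": 0, "dz": 0, "ax": 0, "ay": 0, "az": 0, "gripper": 1}, {"dx": -0.8, "dy": 0, "dz": 0, "ax": 0, "ay": 0, "az": 0, "gripper": 1}, {"dx": -0.8, "dy": 0, "dz": 0, "ax": 0, "ay": 0, "az": 0, "gripper": 1}, {"dx": -0.8, "dy": 0, "dz": 0, "ax": 0, "ay": 0, "az": 0, "gripper": 1}, {"dx": -0.8, "dy": 0, "dz": 0, "ax": 0, "ay": 0, "az": 0, "gripper": 1}, {"dx": -0.8, "dy": 0, "dz": 0, "ax": 0, "ay": 0, "az": 0, "gripper": 1}, {"dx": 0, "dy": 0, "dz": 0, "ax": 0, "ay": 0, "az": 0, "gripper": 1}])

```text
clock: 9.2
eef_pos: [721.8, 10.1, 279.7]
eef_rot: [3.141, -0.004, -3.048]
wrist_force: [-0.2, 0.7, -0.6]
finger_gap: 0.7
finger_force: 0.0
```

```bash
python3 -c "from h import *;st()"
```

```text
t9.20 loc [113.   -0.9 279.7] rot [ 3.141 -0.004 -3.048] F [-0.1  0.7 -0.6] gap 0.7 q [-0.04  0.7   0.79  0.    1.66 -1.7 ]
```

Request:
jog_arm(commands=[{"dx": 0, "dy": 0.02, "dz": 0.75, "ax": 0, "ay": 0, "az": 0, "gripper": 1}, {"dx": 0, "dy": 0, "dz": 0.7, "ax": 0, "ay": 0, "az": 0, "gripper": 1}, {"dx": 0.2, "dy": 0, "dz": 0, "ax": 0, "ay": 0, "az": 0, "gripper": 1}, {"dx": 0.2, "dy": 0, "dz": 0, "ax": 0, "ay": 0, "az": 0, "gripper": 1}, {"dx": 0.2, "dy": 0, "dz": 0, "ax": 0, "ay": 0, "az": 0, "gripper": 1}, {"dx": 0.2, "dy": 0, "dz": -0.02, "ax": 0, "ay": 0, "az": 0, "gripper": 1}, {"dx": 0.2, "dy": 0, "dz": -0.05, "ax": 0, "ay": 0, "az": 0, "gripper": 1}, {"dx": 0.2, "dy": 0, "dz": -0.05, "ax": 0, "ay": 0, "az": 0, "gripper": 1}])

```text
clock: 10.2
eef_pos: [672.7, 6.2, 230.6]
eef_rot: [-3.142, 0.0, -3.049]
wrist_force: [1.3, -0.4, 0.2]
finger_gap: 0.7
finger_force: 0.6
```

```bash
python3 -c "from h import *;st()"
```

```text
t10.20 loc [ 6.380e+01 -2.000e-01  2.306e+02] rot [-3.142  0.    -3.049] F [ 1.3 -0.5  0.2] gap 0.7 q [-0.05  0.57  1.09  0.    1.47 -1.71]
```

Request:
jog_arm(commands=[{"dx": 0.25, "dy": 0, "dz": -0.04, "ax": 0, "ay": 0, "az": 0, "gripper": 1}, {"dx": 0.25, "dy": 0, "dz": -0.04, "ax": 0, "ay": 0, "az": 0, "gripper": 1}, {"dx": 0.25, "dy": 0, "dz": -0.04, "ax": 0, "ay": 0, "az": 0, "gripper": 1}, {"dx": 0.23, "dy": 0, "dz": -0.03, "ax": 0, "ay": 0, "az": 0, "gripper": 1}, {"dx": 0.22, "dy": 0, "dz": -0.01, "ax": 0, "ay": 0, "az": 0, "gripper": 1}, {"dx": 0.22, "dy": 0, "dz": 0, "ax": 0, "ay": 0, "az": 0, "gripper": 1}, {"dx": 0.22, "dy": 0, "dz": 0, "ax": 0, "ay": 0, "az": 0, "gripper": 1}, {"dx": 0.22, "dy": 0, "dz": 0.02, "ax": 0, "ay": 0, "az": 0, "gripper": 1}])

```text
clock: 11.2
eef_pos: [598.5, -0.7, 235.7]
eef_rot: [-3.142, -0.0, -3.049]
wrist_force: [0.4, 0.3, -0.2]
finger_gap: 0.5
finger_force: 0.3
```

```bash
python3 -c "from h import *;st()"
```

```text
t11.20 loc [-1.070e+01 -2.000e-01  2.357e+02] rot [-3.142 -0.    -3.049] F [ 0.5  0.3 -0.2] gap 0.5 q [-0.06  0.39  1.34 -0.    1.4  -1.73]
```

Request:
jog_arm(commands=[{"dx": 0.23, "dy": 0, "dz": 0.05, "ax": 0, "ay": 0, "az": 0, "gripper": 1}, {"dx": 0.23, "dy": 0, "dz": 0.06, "ax": 0, "ay": 0, "az": 0, "gripper": 1}, {"dx": 0.23, "dy": 0, "dz": 0.08, "ax": 0, "ay": 0, "az": 0, "gripper": 1}, {"dx": 0.23, "dy": 0, "dz": 0.09, "ax": 0, "ay": 0, "az": 0, "gripper": 1}, {"dx": 0.19, "dy": 0, "dz": 0.11, "ax": 0, "ay": 0, "az": 0, "gripper": 1}, {"dx": 0.19, "dy": 0, "dz": 0.12, "ax": 0, "ay": 0, "az": 0, "gripper": 1}, {"dx": 0.19, "dy": 0, "dz": 0.12, "ax": 0, "ay": 0, "az": 0, "gripper": 1}])

```text
clock: 12.08
eef_pos: [539.3, -6.2, 210.3]
eef_rot: [-3.142, -0.0, -3.049]
wrist_force: [1.0, -0.7, -0.2]
finger_gap: 0.4
finger_force: 0.2
```

Run:
```python
from h import *
st()
from cell import cams
S=cams.camera("scene")
b=cv2.resize(S["image"][120:320,160:430],(810*8//9,533),interpolation=cv2.INTER_CUBIC)
cv2.imwrite("pics/c4.png",b[:,:,::-1])
```

```text
t12.07 loc [-7.020e+01 -2.000e-01  2.103e+02] rot [-3.142 -0.    -3.049] F [ 1.  -0.8 -0.2] gap 0.4 q [-0.08  0.28  1.56 -0.    1.31 -1.74]
```

View pics/c4.png

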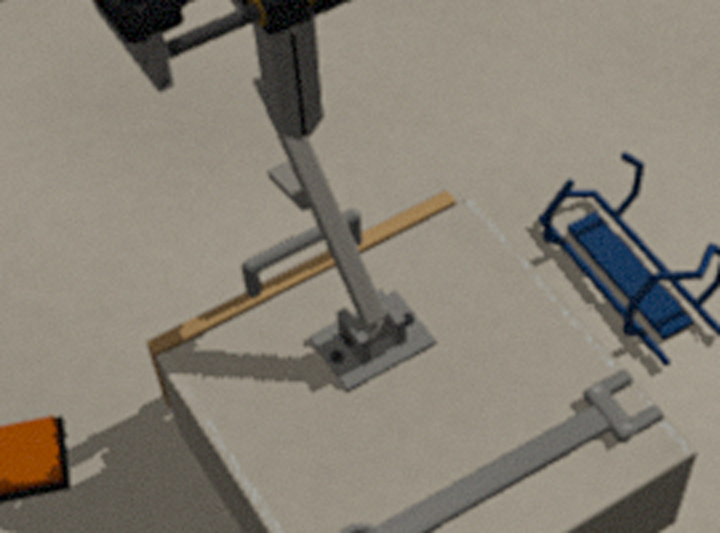

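c4 shows the fingertip at about (297,130) pushing the hook's tongue from behind, with the hook at roughly 45 degrees. The tray is nearly in and nothing else has moved.

Request:
jog_arm(commands=[{"dx": 0.17, "dy": 0, "dz": 0.15, "ax": 0, "ay": 0, "az": 0, "gripper": 1}, {"dx": 0.16, "dy": 0, "dz": 0.15, "ax": 0, "ay": 0, "az": 0, "gripper": 1}, {"dx": 0.14, "dy": 0, "dz": 0.15, "ax": 0, "ay": 0, "az": 0, "gripper": 1}, {"dx": 0.12, "dy": 0, "dz": 0.15, "ax": 0, "ay": 0, "az": 0, "gripper": 1}, {"dx": 0.1, "dy": 0, "dz": 0.15, "ax": 0, "ay": 0, "az": 0, "gripper": 1}, {"dx": 0.1, "dy": 0, "dz": 0.1, "ax": 0, "ay": 0, "az": 0, "gripper": 1}])

```text
clock: 12.88
eef_pos: [508.1, -9.1, 176.2]
eef_rot: [3.142, -0.0, -3.049]
wrist_force: [0.1, -0.3, -0.5]
finger_gap: 0.6
finger_force: 0.1
```

Request:
jog_arm(commands=[{"dx": 0.06, "dy": 0, "dz": 0.1, "ax": 0, "ay": 0, "az": 0, "gripper": 1}, {"dx": 0.06, "dy": 0, "dz": 0.1, "ax": 0, "ay": 0, "az": 0, "gripper": 1}, {"dx": 0, "dy": 0, "dz": 0, "ax": 0, "ay": 0, "az": 0, "gripper": 1}])

```text
clock: 13.25
eef_pos: [503.4, -9.5, 168.4]
eef_rot: [3.142, -0.0, -3.049]
wrist_force: [-0.8, -0.4, 0.0]
finger_gap: 0.3
finger_force: 0.0
```

```bash
python3 -c "from h import *;st()"
```

```text
t13.25 loc [-106.3   -0.2  168.4] rot [ 3.142 -0.    -3.049] F [-0.8 -0.3  0. ] gap 0.3 q [-0.09  0.24  1.71 -0.    1.2  -1.76]
```

Request:
jog_arm(commands=[{"dx": 0.06, "dy": 0, "dz": 0.08, "ax": 0, "ay": 0, "az": 0, "gripper": 1}, {"dx": 0.06, "dy": 0, "dz": 0.08, "ax": 0, "ay": 0, "az": 0, "gripper": 1}, {"dx": 0.05, "dy": 0, "dz": 0.08, "ax": 0, "ay": 0, "az": 0, "gripper": 1}])

```text
clock: 13.62
eef_pos: [496.6, -10.2, 158.8]
eef_rot: [3.142, -0.0, -3.049]
wrist_force: [-0.7, 0.5, 0.3]
finger_gap: 0.9
finger_force: 0.1
```

Request:
jog_arm(commands=[{"dx": 0.05, "dy": 0, "dz": 0.08, "ax": 0, "ay": 0, "az": 0, "gripper": 1}, {"dx": 0.05, "dy": 0, "dz": 0.08, "ax": 0, "ay": 0, "az": 0, "gripper": 1}])

```text
clock: 13.88
eef_pos: [492.7, -10.6, 152.4]
eef_rot: [3.142, -0.0, -3.049]
wrist_force: [-0.5, -0.6, 0.4]
finger_gap: 0.3
finger_force: 0.1
```

Request:
jog_arm(commands=[{"dx": 0.05, "dy": 0, "dz": 0.06, "ax": 0, "ay": 0, "az": 0, "gripper": 1}, {"dx": 0.03, "dy": 0, "dz": 0.06, "ax": 0, "ay": 0, "az": 0, "gripper": 1}])

```text
clock: 14.12
eef_pos: [489.9, -10.9, 148.1]
eef_rot: [-3.141, 0.001, -3.049]
wrist_force: [2.6, 0.1, 3.5]
finger_gap: 0.4
finger_force: 2.1
```

Request:
jog_arm(commands=[{"dx": 0.02, "dy": 0, "dz": 0.05, "ax": 0, "ay": 0, "az": 0, "gripper": 1}, {"dx": 0.02, "dy": 0, "dz": 0.05, "ax": 0, "ay": 0, "az": 0, "gripper": 1}])

```text
clock: 14.38
eef_pos: [488.5, -11.0, 144.1]
eef_rot: [-3.141, 0.002, -3.049]
wrist_force: [4.4, 0.9, 4.1]
finger_gap: 0.5
finger_force: 2.2
```

Request:
jog_arm(commands=[{"dx": 0.02, "dy": 0, "dz": 0.05, "ax": 0, "ay": 0, "az": 0, "gripper": 1}, {"dx": 0.02, "dy": 0, "dz": 0.05, "ax": 0, "ay": 0, "az": 0, "gripper": 1}])

```text
clock: 14.62
eef_pos: [486.6, -11.2, 139.8]
eef_rot: [-3.141, 0.001, -3.049]
wrist_force: [4.8, 0.7, 4.8]
finger_gap: 0.6
finger_force: 2.3
```

```bash
python3 -c "from h import *;st()"
```

```text
t14.62 loc [-123.1   -0.3  139.8] rot [-3.141e+00  1.000e-03 -3.049e+00] F [4.8 0.3 4.8] gap 0.6 q [-0.1   0.24  1.78 -0.    1.12 -1.76]
```

Request:
jog_arm(commands=[{"dx": 0, "dy": 0, "dz": 0.05, "ax": 0, "ay": 0, "az": 0, "gripper": 1}, {"dx": 0, "dy": 0, "dz": 0.05, "ax": 0, "ay": 0, "az": 0, "gripper": 1}])

```text
clock: 14.88
eef_pos: [485.9, -11.2, 135.6]
eef_rot: [3.142, -0.002, -3.049]
wrist_force: [-1.6, -1.0, 6.5]
finger_gap: 0.5
finger_force: 2.8
```

Request:
jog_arm(commands=[{"dx": 0, "dy": 0, "dz": 0.05, "ax": 0, "ay": 0, "az": 0, "gripper": 1}, {"dx": 0, "dy": 0, "dz": 0.05, "ax": 0, "ay": 0, "az": 0, "gripper": 1}])

```text
clock: 15.12
eef_pos: [485.3, -11.2, 131.2]
eef_rot: [3.141, -0.003, -3.049]
wrist_force: [-2.6, -1.0, 4.2]
finger_gap: 0.5
finger_force: 2.1
```

Request:
jog_arm(commands=[{"dx": 0, "dy": 0, "dz": 0.05, "ax": 0, "ay": 0, "az": 0, "gripper": 1}, {"dx": 0, "dy": 0, "dz": 0.05, "ax": 0, "ay": 0, "az": 0, "gripper": 1}])

```text
clock: 15.38
eef_pos: [486.0, -11.1, 127.4]
eef_rot: [3.141, -0.001, -3.049]
wrist_force: [-1.7, -0.7, 2.7]
finger_gap: 0.6
finger_force: 1.6
```

Request:
jog_arm(commands=[{"dx": 0, "dy": 0, "dz": 0.05, "ax": 0, "ay": 0, "az": 0, "gripper": 1}, {"dx": 0, "dy": 0, "dz": 0.05, "ax": 0, "ay": 0, "az": 0, "gripper": 1}])

```text
clock: 15.62
eef_pos: [486.4, -11.1, 123.6]
eef_rot: [3.142, -0.0, -3.049]
wrist_force: [-0.6, -0.4, 2.4]
finger_gap: 0.0
finger_force: 0.8
```

Request:
jog_arm(commands=[{"dx": 0, "dy": 0, "dz": 0.05, "ax": 0, "ay": 0, "az": 0, "gripper": 1}, {"dx": 0, "dy": 0, "dz": 0.05, "ax": 0, "ay": 0, "az": 0, "gripper": 1}])

```text
clock: 15.88
eef_pos: [486.5, -11.2, 119.6]
eef_rot: [3.142, 0.0, -3.049]
wrist_force: [-0.4, -0.6, 0.0]
finger_gap: 0.4
finger_force: 0.0
```

Request:
jog_arm(commands=[{"dx": 0, "dy": 0, "dz": 0.05, "ax": 0, "ay": 0, "az": 0, "gripper": 1}, {"dx": 0, "dy": 0, "dz": 0.05, "ax": 0, "ay": 0, "az": 0, "gripper": 1}])

```text
clock: 16.12
eef_pos: [486.5, -11.1, 115.7]
eef_rot: [3.142, 0.0, -3.049]
wrist_force: [-0.4, 0.2, -0.3]
finger_gap: 0.9
finger_force: 0.0
```

Request:
jog_arm(commands=[{"dx": 0, "dy": 0, "dz": 0.05, "ax": 0, "ay": 0, "az": 0, "gripper": 1}, {"dx": 0, "dy": 0, "dz": 0, "ax": 0, "ay": 0, "az": 0, "gripper": 1}])

```text
clock: 16.38
eef_pos: [486.4, -11.1, 113.7]
eef_rot: [3.142, -0.0, -3.049]
wrist_force: [-0.8, 1.1, 0.2]
finger_gap: 0.4
finger_force: 0.0
```

Request:
jog_arm(commands=[{"dx": 0, "dy": 0, "dz": 0.05, "ax": 0, "ay": 0, "az": 0, "gripper": 1}, {"dx": 0, "dy": 0, "dz": 0, "ax": 0, "ay": 0, "az": 0, "gripper": 1}])

```text
clock: 16.62
eef_pos: [486.6, -11.2, 112.2]
eef_rot: [-3.141, 0.001, -3.049]
wrist_force: [-0.6, 0.5, 4.5]
finger_gap: 0.6
finger_force: 2.5
```

Request:
jog_arm(commands=[{"dx": 0, "dy": 0, "dz": 0.05, "ax": 0, "ay": 0, "az": 0, "gripper": 1}, {"dx": 0, "dy": 0, "dz": 0, "ax": 0, "ay": 0, "az": 0, "gripper": 1}])

```text
clock: 16.88
eef_pos: [486.8, -11.2, 111.2]
eef_rot: [-3.141, 0.001, -3.049]
wrist_force: [-7.3, -0.4, 17.7]
finger_gap: 0.3
finger_force: 9.2
```

Request:
jog_arm(commands=[{"dx": 0, "dy": 0, "dz": 0.05, "ax": 0, "ay": 0, "az": 0, "gripper": 1}, {"dx": 0, "dy": 0, "dz": 0, "ax": 0, "ay": 0, "az": 0, "gripper": 1}])

```text
clock: 17.12
eef_pos: [486.9, -11.2, 110.2]
eef_rot: [-3.141, 0.002, -3.049]
wrist_force: [-13.7, 0.9, 31.5]
finger_gap: 0.3
finger_force: 16.6
```

Firm stop at the expected height, about 110. I'll lift off slowly and look.

Request:
jog_arm(commands=[{"dx": 0, "dy": 0, "dz": -0.05, "ax": 0, "ay": 0, "az": 0, "gripper": 1}, {"dx": 0, "dy": 0, "dz": -0.05, "ax": 0, "ay": 0, "az": 0, "gripper": 1}, {"dx": 0, "dy": 0, "dz": -0.1, "ax": 0, "ay": 0, "az": 0, "gripper": 1}, {"dx": 0, "dy": 0, "dz": -0.5, "ax": 0, "ay": 0, "az": 0, "gripper": 1}, {"dx": 0, "dy": 0, "dz": -1, "ax": 0, "ay": 0, "az": 0, "gripper": 1}, {"dx": 0, "dy": 0, "dz": -1, "ax": 0, "ay": 0, "az": 0, "gripper": 1}, {"dx": 0, "dy": 0, "dz": -0.5, "ax": 0, "ay": 0, "az": 0, "gripper": 1}, {"dx": 0.7, "dy": 0, "dz": 0, "ax": 0, "ay": 0, "az": 0, "gripper": 1}, {"dx": 0.7, "dy": 0, "dz": 0, "ax": 0, "ay": 0, "az": 0, "gripper": 1}, {"dx": 0, "dy": 0, "dz": 0, "ax": 0, "ay": 0, "az": 0, "gripper": 1}])

```text
clock: 18.38
eef_pos: [429.9, -16.4, 236.2]
eef_rot: [-3.141, 0.001, -3.049]
wrist_force: [-0.2, 0.4, 1.0]
finger_gap: 0.3
finger_force: 0.0
```

Run:
```python
from h import *
st()
from cell import cams
S=cams.camera("scene");np.savez("scene2.npz",**S)
b=cv2.resize(S["image"][120:320,160:430],(720,533),interpolation=cv2.INTER_CUBIC)
cv2.imwrite("pics/c5.png",b[:,:,::-1])
f=lambda p:(proj(S,O+RL@np.array(p))-[160,120])*720/270
for t in(0,.003,.01,.013): print(t,[f([-70-1000*t,y,98]).round(0).tolist() for y in(-36,36)],"panel ends",[f([-62-1000*t,y,70]).round(0).tolist() for y in(-108,108)])
for th in(-.1,0,.1,.2):
  print(th,"hook tip top",f([-154*np.cos(th)+15.5*np.sin(th),0,100+154*np.sin(th)+15.5*np.cos(th)]))
```

```text
t18.38 loc [-1.800e+02 -2.000e-01  2.362e+02] rot [-3.141e+00  1.000e-03 -3.049e+00] F [-0.1  0.5  1. ] gap 0.3 q [-0.12  0.01  1.8  -0.    1.33 -1.79]
0 [[257.0, 275.0], [361.0, 223.0]] panel ends [[162.0, 367.0], [465.0, 210.0]]
0.003 [[254.0, 272.0], [358.0, 219.0]] panel ends [[159.0, 364.0], [463.0, 207.0]]
0.01 [[249.0, 264.0], [352.0, 212.0]] panel ends [[154.0, 355.0], [457.0, 200.0]]
0.013 [[246.0, 261.0], [349.0, 209.0]] panel ends [[151.0, 352.0], [454.0, 197.0]]
-0.1 hook tip top [240.26666667 158.13333333]
0 hook tip top [237.86666667 142.13333333]
0.1 hook tip top [236.8 127.2]
0.2 hook tip top [237.06666667 113.6       ]
```

View pics/c5.png

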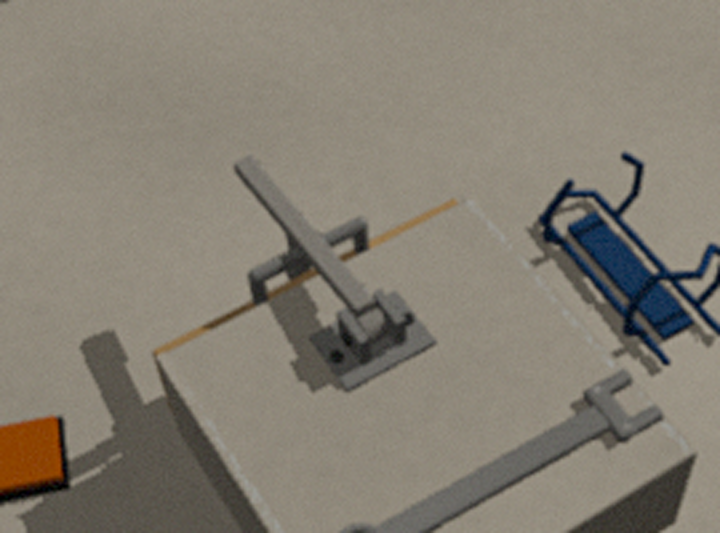

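c5 shows the hook lying down over the staple with its tip at about (240,160), an angle of about -0.1 rad. The bar end at about (363,222) matches the tray home, and the arm is clear.

```bash
python3 -c "from cell import job;print(job.sign_off())"
```

```text
the job is handed in; nothing more can be done
None
```

The tray is pushed home and the hook is snapped over its staple, holding it with the arm clear; the job is handed in, though the sign-off returned no verdict, and my final press reached about 32 N, over the 20–25 N you called harmless.

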